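# Unlock and open the family medicine box

## Robot

A 6-joint arm with a two-finger parallel gripper is mounted at the origin on the work surface. World frame = base frame: x ahead of the robot, y to its left, z up, the work surface at z = 0. Lengths are in m, angles in rad, forces in N, time in s.
With the tool pointing down it reaches from about 0.4 to 0.925 m from the base axis. Payload 12.5 kg.
Tool frame: the origin (TCP) lies between the finger pads; the fingertips stand 14 mm ahead of it and the grasp point (between the pads) lies 5 mm behind it; x points along the fingers, y is the direction in which the jaws open and shut, and the axes are right-handed (so a half turn about x gives the same grasp; the last joint's range is limited). The gripper opens to 95 mm and grips with 3 to 60 N. Pads are 20 mm wide; open, the fingers measure 119 mm over their backs; the gripper's body (75 mm by 180 mm) begins 59 mm behind the grasp point.
Start: joints at [1.095, 0.491, 1.559, -0, 1.092, -0.106], TCP at [0.226, 0.583, 0.229] pointing down, gripper open.
Joint ranges: [-3.1, 3.1], [-0.84, 2.19], [0.05, 2.79], [-1.13, 4.28], [0.06, 2.93], [-2.69, 2.69]. Speed limits (rad/s): [2.22, 2.22, 2.79, 3.14, 3.14, 3.14].

## Interface

Orientations are given as a rotation vector (axis times angle).
In Python, from workcell import sense, capture, finish_job, masks_of gives the robot as it stands. The module is installed in compiled form; this text tells all that it offers.
- The arm moves only by the shell command python3 -m pendant 'ROWS' [OPENING] [FORCE]. ROWS is JSON, a list of rows, each a list of 4 numbers: the shift along the tool's x, y, z in m, then the turn about the tool's x in rad. In form: [[tx, ty, tz, roll], ...]. A call has 1 to 20 rows; each row is the pose to reach, as a shift and turn from the pose measured when the call began, along the tool's axes at that moment; what a row does not reach only later rows make up. A row lasts 1/8 s, in which the tool goes at most 62.5 mm and 10.7 degrees, less where a joint would pass 70% of its speed; a pose out of reach is approached as far as the arm can. A call with a gripper value outside its range is refused whole. OPENING is the finger opening in m, from 0 to 0.0951, set as the call begins (- or left out, the last holds). The fingers move at their own pace and stop on an object; FORCE is the grip in N (left out, the last holds). Time passes only in rows, so rows that repeat a pose let the fingers close. It gives the time, the measured TCP pose, the force and the opening at its end, in the units of the state.
- sense(): the state, without advancing time (a new reading comes with each control period).
- capture(name): name is "scene" or "top" or "wrist"; returns a dict with "img" (420x560x3 uint8, red, green, blue), "range_z" (420x560 float32, m along the optical axis (not along the pixel's ray), 0 where there is no reading), "vfov" (degrees; the focal length in pixels is half the picture's height over the tangent of half this angle, whatever the lens; pixels are square), "cx", "cy" (the principal point, pixels), "k1" (the pictures are not rectified: a ray, as slopes to the right and down, at radius r is drawn at 1 + k1 r^2 times it, then the intrinsics apply), "xyz" and "attitude" of the camera in the world. Camera axes: x right, y down, z forward; pixel columns grow to the right and rows downward; lengths in m; the calibration is good to about 2 mm. A picture is of the moment at which its call begins.
- finish_job(): hands the job in, once; it reports no verdict.
Trained networks look in a picture, given as the dict that the camera call returned (one of the last four; its "shot" number tells which), for a name from the list of things; names that differ only in an ending like _2 or _b are one class to them, and where a whole thing is asked for, a point or a joint stands for the part that bears it (a point fixed in the world has none). Each returns a list of dicts, best first, with "conf" (0 to 1); they miss things now and then, are a little off and sometimes report something else, mostly with a low value. They report only what shows in the picture. A call takes as long as a camera call.
- masks_of(picture, name): "region" (420x560 bool, what is visible of it) and "uv" ([column, row] in pixels, amid what is visible of it).
The state is a dict: "t": time; "q": joint angles; "qvel": joint speeds; "joint_efforts": joint torques, N m; "tool_pos": TCP position; "orientation": TCP orientation; "contact_force": force on the tool from outside, world axes, zero at the start; "moment": the same for the moment, N m; "finger_gap": finger opening in m.
Only numpy, scipy, OpenCV 4.12 (cv2) and the standard library are available. Lean on these libraries where they do the work, as an engineer would, in place of code of your own. Each camera call takes 0.05 s, during which the arm holds its last target.

## Task

Open the family medicine box standing among the breakfast things: push its red child-safety tab down (it takes a firm 12 to 15 N, but the plastic cracks at 22 N) and, keeping it pushed down, slide it away from the latch until it stops, without leaning on the stop. Then lift the latch lever up, raise the lid until it stands open by itself, more than 60 degrees up, and let go. Do not force the latch or the lid while it is still locked, and leave the other things on the table where they stand.

Things in the scene. Friction and masses are not known exactly. Their poses are not given: they have to be found in the camera images.
- case: Family medicine box, sage green, 200 mm deep (x), 280 mm wide (y), 105 mm high with its 20 mm high flat-topped lid; it is fixed and does not slide. Origin: centre of its underside. x points from its front (white cross on a green plate, latch side) to its rear (lid hinge), y to the left when one looks from front to rear, z up.
- lid (a joint): Lid angle, rad: 0 shut, grows as the front edge rises, stop at 1.75. Hinged along the rear edge; its friction hinge (0.6 N m, against up to 0.45 N m of weight) keeps it at any angle where it is left.
- lid_hinge (a point): Point on the lid's hinge line (axis along the box's y), middle of the rear edge, 85 mm above the table.
- lid_lip (a point): Middle of the top of the finger lip on the lid's front edge; the lip sticks out 13 mm to the front, is 90 mm wide and 6 mm thick; its top is 92 mm above the table when shut.
- latch (a joint): Latch lever angle, rad: 0 flat on the lid, grows as its free end, which points to the rear, rises; stop at 1.2. It turns stiffly (0.22 N m, about 3 N at the grip) and stays where left. A pawl on it inside the box lets go of the front wall above about 0.2 rad; lever at its stop, it can be used to pull the lid up. Until the tab is released, a bolt over an ear on the lever blocks it.
- latch_grip (a point): Middle of the top face of the lever's free end: a dark grip block 24 mm long (x), 24 mm wide (y), 20 mm tall, underside 4 mm and top 24 mm above the lid when down. Over 50 mm of free room on both its sides (y). The flat aluminium lever in front of it is 24 mm wide and its top lies 8 mm above the lid.
- latch_pivot (a point): Middle of the lever's pivot pin (axis along the box's y), 15 mm behind the front face of the box, 4 mm above the lid's top; 80 mm in front of latch_grip.
- tab_slide (a joint): Slide of the safety tab, m: 0 locked, grows along the box's +y (away from the lever), stop at 0.014. It slides with 1.5 N of friction while the tab is pushed down 2 mm or more (12 N); let go, the tab springs up and a notch at either end of the slide holds it fast (1 mm of play). The bolt is clear of the lever from 0.010 on.
- tab_button: Push-and-slide safety tab; origin under its middle, on the lid's top. Its 20 x 20 mm flat-topped red push-on cap sits more or less far down its stem: top 20 to 28 mm above the lid, unlike each time, not tracked. The tab goes down 2.8 mm by spring: 6 N to start, 12 N at 2 mm, 14.4 N at the hard bottom; cracks at 22 N (press and side push together). Fingers pressed on top drag it by friction.
- lock_bolt: Steel bolt of the safety tab, 10 mm wide, moves with the slide and reaches out of the tab's housing over the lever's ear when locked. The housing is 31 x 45 mm and only 9 mm high. Origin: on the lid's top under the middle of the tab, as that of tab_button.
- pawl: Steel pawl inside the box, one piece with the latch lever, hooked under a steel strike on the front wall's inner side while the lever is down; origin on the lever's pivot. Not to be touched.
- creamer: White ceramic creamer, 78 mm tall, 70 mm across, with a handle. Bystander. Origin: centre of its underside.
- egg_cup: Yellow silicone egg cup, 48 mm tall, 50 mm across. Bystander. Origin: centre of its underside.
- sugar_shaker: Clear glass sugar shaker with a steel top, 137 mm tall, 70 mm across. Bystander. Origin: centre of its underside.
- coasters: Stack of four black plastic coasters, 24 mm tall, 92 mm across. Bystander. Origin: centre of its underside.

How it is judged:
On the way, in this order (a step that is already met when the one before it is completed fails the run):
1. the safety tab is slid to its released end (over 12.5 mm) while the latch lever is still down (value of joint tab_slide above 0.0125 m and value of joint latch below 0.15 rad), for 0.2 s.
2. the latch lever is lifted by more than 0.5 rad (value of joint latch above 0.5 rad), for 0.1 s.
3. the lid is raised by more than 1.05 rad (60 degrees) (value of joint lid above 1.05 rad), for 0.2 s.
At the end, for the whole second after the job is handed in: The safety tab is at its released end (slide over 12.5 mm) and the lid stands open by itself more than 1.05 rad (60 degrees), at rest (under 0.05 rad/s), the bystanders where they stood (value of joint lid above 1.05 rad and velocity of joint lid between -0.05 and 0.05 rad/s and value of joint tab_slide above 0.0125 m); the robot touches nothing.
It fails at once if the plastic tab is loaded with more than 22 N (contact force between tab_button and the fingers above 22 N or contact force between tab_button and the arm above 22 N).
It fails at once if the latch lever is forced against the lock bolt (over 30 N on the bolt, about 13 N at the lever's grip) (contact force between lock_bolt and anything else above 30 N).
It fails at once if the lid is forced while still latched (over 30 N on the pawl) (contact force between pawl and anything else above 30 N).
It fails at once if a bystander is shifted by more than 20 mm or tipped by more than 0.2 rad (distance of any of creamer, egg_cup, sugar_shaker, coasters from where it was at the start of the episode above 0.02 m or angle between any of creamer, egg_cup, sugar_shaker, coasters's own z axis and vertical above 0.2 rad).
It also fails if it takes over 69 s, if anything falls off the work surface, if the arm or the gripper's body presses on something with over 40 N, if the wrist force passes 120 N, or if a joint passes its speed limit or range.

## Working session

There is one attempt and no reset: what is moved stays moved. The work goes in short steps, Python scripts to look and compute and a shell command to move; the robot and the scene stay as the last step left them, time stands still between calls to the robot, and variables do not carry over. Pictures are saved under pics/ and viewed, and the job is handed in when it is done.

```bash
mkdir -p pics; ls; cat > h.py <<'E'
import numpy as np, cv2
from scipy.spatial.transform import Rotation as R
from workcell import sense, capture, finish_job, masks_of
def att(p):
    a=np.array(p["attitude"],float)
    return a if a.shape==(3,3) else R.from_rotvec(a).as_matrix()
def K(p):
    h,w=p["img"].shape[:2]; f=h/2/np.tan(np.radians(p["vfov"])/2)
    return f
def world(p,uv,z=None):
    uv=np.atleast_2d(np.array(uv,float)); f=K(p)
    d=(uv-[p["cx"],p["cy"]])/f
    u=d.copy()
    for _ in range(30):
        u=d/(1+p["k1"]*(u**2).sum(1,keepdims=True))
    rays=np.c_[u,np.ones(len(u))]
    if z is None:
        zz=p["range_z"][uv[:,1].round().astype(int),uv[:,0].round().astype(int)]
        P=rays*zz[:,None]
        return P@att(p).T+np.array(p["xyz"])
    rw=rays@att(p).T; c=np.array(p["xyz"])
    return c+rw*((z-c[2])/rw[:,2])[:,None]
def cloud(p):
    v,u=np.mgrid[0:p["img"].shape[0],0:p["img"].shape[1]]
    return world(p,np.c_[u.ravel(),v.ravel()]).reshape(*u.shape,3)
def save(p,n,crop=None,s=1):
    im=p["img"][...,::-1]
    if crop: im=im[crop[1]:crop[3],crop[0]:crop[2]]
    cv2.imwrite("pics/"+n,cv2.resize(im,None,fx=s,fy=s,interpolation=cv2.INTER_CUBIC))
E
python3 - <<'E'
from h import *
s=sense();print(s)
for n in ["scene","top","wrist"]:
    p=capture(n);save(p,n+"0.png");print(n,p["vfov"],p["cx"],p["cy"],p["k1"],p["xyz"],p["attitude"],p["shot"])
    for t in ["case","lid","latch","tab_button","lock_bolt","creamer","egg_cup","sugar_shaker","coasters"]:
        for m in masks_of(p,t)[:2]:
            P=world(p,np.argwhere(m["region"])[:,::-1]);P=P[np.isfinite(P).all(1)]
            print(t,round(m["conf"],2),np.round(m["uv"]),m["region"].sum(),np.median(P,0).round(3),P.min(0).round(3),P.max(0).round(3))
E
```

```text
pics
{'t': 0.0, 'q': array([ 1.09540382e+00,  4.91543205e-01,  1.55943978e+00, -3.73303654e-06,
        1.09169129e+00, -1.05592089e-01]), 'qvel': array([ 0.00049415, -0.00132091, -0.0004339 ,  0.00010481, -0.00092167,
       -0.00083205]), 'joint_efforts': array([ 5.04952859e-04, -6.12640572e+01, -2.58167928e+01,  6.91689667e-02,
        4.83422284e-02, -9.82184292e-05]), 'tool_pos': array([0.22576608, 0.58256071, 0.22807523]), 'orientation': array([ 0.28933345,  1.5515608 , -0.29097046]), 'contact_force': array([ 0.74221853, -0.80707837,  0.58189304]), 'moment': array([-0.02795908, -0.03460653, -0.02050648]), 'finger_gap': 0.09477994460946389}
scene 49.7006552338708 288.6741376727803 207.68840402038018 -0.14499138024956224 [ 1.17978868 -0.29779516  0.73442414] [-2.0381942  -1.19477241  0.55785852] 1
case 0.78 [304. 211.] 12335 [0.577 0.071 0.105] [ 0.263 -0.298 -0.004] [1.18  0.341 0.734]
lid 0.57 [300. 195.] 8700 [0.538 0.08  0.106] [ 0.257 -0.298 -0.004] [1.18  0.341 0.734]
latch 0.78 [300. 176.] 347 [0.481 0.098 0.115] [ 0.419 -0.298  0.104] [1.18  0.125 0.734]
latch 0.58 [298. 
[... 1366 characters left out ...]
 262.] 649 [ 0.419 -0.117  0.041] [ 0.333 -0.16  -0.004] [0.455 0.033 1.283]
creamer 0.3 [170. 219.] 752 [0.51  0.32  0.117] [ 0.333  0.033 -0.004] [0.546 0.364 1.283]
egg_cup 0.53 [191. 173.] 357 [0.657 0.291 0.026] [ 0.333  0.033 -0.003] [0.695 0.326 1.283]
sugar_shaker 0.87 [169. 218.] 828 [0.511 0.322 0.115] [ 0.333  0.033 -0.004] [0.57  0.4   1.283]
coasters 0.75 [355. 212.] 938 [ 0.548 -0.15   0.023] [ 0.333 -0.196 -0.003] [0.596 0.033 1.283]
coasters 0.7 [263. 218.] 9159 [0.513 0.093 0.106] [ 0.333 -0.072 -0.009] [0.677 0.262 1.283]
wrist 60.32440443548034 275.64111800461376 214.69303483909297 -0.04234725765951252 [0.15623305 0.61074261 0.38576445] [2.39979796 1.6431863  0.22726619] 3
```

View pics/scene0.png

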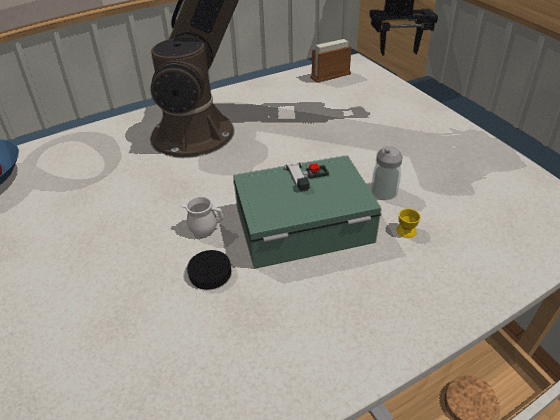

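View pics/top0.png

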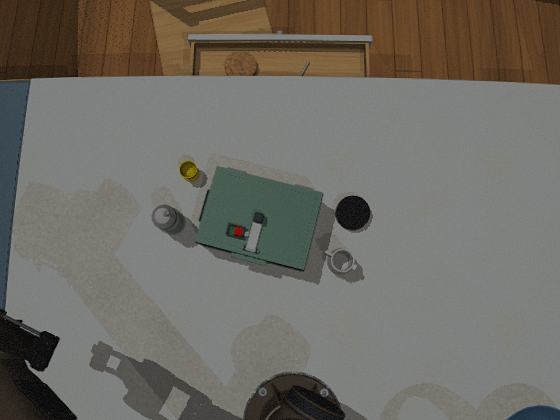

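```bash
python3 - <<'E'
from h import *
p=capture("top");save(p,"top1.png",(180,150,340,290),5)
C=cloud(p)
m=masks_of(p,"lid")[0]["region"]
ok=m&(np.abs(C[...,2]-0.105)<0.006)
pts=C[ok][:,:2].astype(np.float32)
print(len(pts),C[ok][:,2].mean(),cv2.minAreaRect(pts),cv2.boxPoints(cv2.minAreaRect(pts)))
print(R.from_rotvec(sense()['orientation']).as_matrix().round(3))
hsv=cv2.cvtColor(p["img"],cv2.COLOR_RGB2HSV)
red=((hsv[...,0]<8)|(hsv[...,0]>172))&(hsv[...,1]>150)&(hsv[...,2]>70)
n,l,st,c=cv2.connectedComponentsWithStats(red.astype(np.uint8))
for i in range(1,n):
  if st[i,4]>15: 
    P=C[l==i]; print(c[i],st[i],np.median(P,0),np.percentile(P[:,2],[10,50,90]))
E
```

```text
7992 0.10605632835503734 ((0.5199964046478271, 0.09414153546094894), (0.27862322330474854, 0.20000025629997253), 76.30176544189453) [[ 0.38985053 -0.01752671]
 [ 0.584162   -0.06488841]
 [ 0.6501423   0.20580977]
 [ 0.4558308   0.25317147]]
[[ 0.     0.361  0.932]
 [ 0.     0.932 -0.361]
 [-1.     0.    -0.   ]]
[237.74626866 230.74626866] [233 226  10  10  67] [0.4807198  0.14309226 0.12915472] [0.1260697  0.12915472 0.13190117]
```

The scene picture shows the box mid-table at (304,211), with the red cap at (315,168) and the grip block at (303,184). Its front faces the robot. The top picture has the cap at (237,231) and the lever along (248..258, 217..250). Tool z is nearly along the box's +x, so I'll move over the box and align.

```bash
python3 -m pendant '[[-0.022,-0.04,0.05,0],[-0.022,-0.08,0.1,0],[-0.022,-0.12,0.15,-0.03],[-0.022,-0.16,0.2,-0.06],[-0.022,-0.2,0.25,-0.09],[-0.022,-0.24,0.3,-0.13],[-0.022,-0.28,0.35,-0.13],[-0.022,-0.31,0.4,-0.13],[-0.022,-0.333,0.422,-0.13],[-0.022,-0.333,0.422,-0.13],[-0.022,-0.333,0.422,-0.13],[-0.022,-0.333,0.422,-0.13]]' 0
python3 - <<'E'
from h import *
s=sense();print(s['tool_pos'],R.from_rotvec(s['orientation']).as_matrix().round(4),s['contact_force'])
p=capture("wrist");save(p,"w1.png");print(p["xyz"],att(p).round(3))
for t in ["lid","latch","tab_button","lock_bolt"]:
        for m in masks_of(p,t)[:2]:
            P=world(p,np.argwhere(m["region"])[:,::-1]);P=P[P[:,2]<.2]
            print(t,round(m["conf"],2),np.round(m["uv"]),m["region"].sum(),np.median(P,0).round(4),P.min(0).round(3),P.max(0).round(3))
E
```

```text
t: 3.1
tool_pos: [0.4985, 0.1207, 0.2508]
orientation: [0.187, 1.563, -0.187]
contact_force: [-0.4, 0.1, -0.1]
finger_gap: -0.0001
[0.49851319 0.12074824 0.25078663] [[ 2.000e-04  2.361e-01  9.717e-01]
 [ 2.000e-04  9.717e-01 -2.361e-01]
 [-1.000e+00  2.000e-04  1.000e-04]] [-0.37676672  0.07993315 -0.10645296]
[0.42587448 0.13915115 0.40784088] [[ 0.236  0.936  0.262]
 [ 0.972 -0.228 -0.062]
 [ 0.001  0.27  -0.963]]
lid 0.58 [242. 194.] 55547 [0.4843 0.0987 0.1069] [ 0.378 -0.111 -0.001] [0.652 0.289 0.133]
latch 0.8 [245. 186.] 3613 [0.4782 0.1028 0.1147] [0.429 0.076 0.106] [0.53  0.126 0.133]
tab_button 0.87 [293. 182.] 637 [0.4794 0.1429 0.1296] [0.469 0.132 0.108] [0.491 0.153 0.132]
lock_bolt 0.73 [270. 179.] 196 [0.4754 0.1239 0.1149] [0.47  0.117 0.107] [0.481 0.134 0.123]
```

View pics/w1.png

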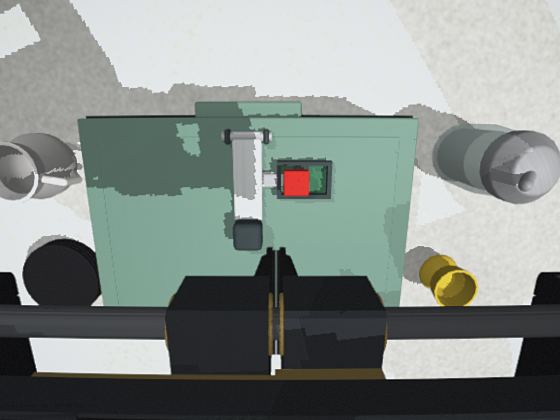

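View pics/top1.png

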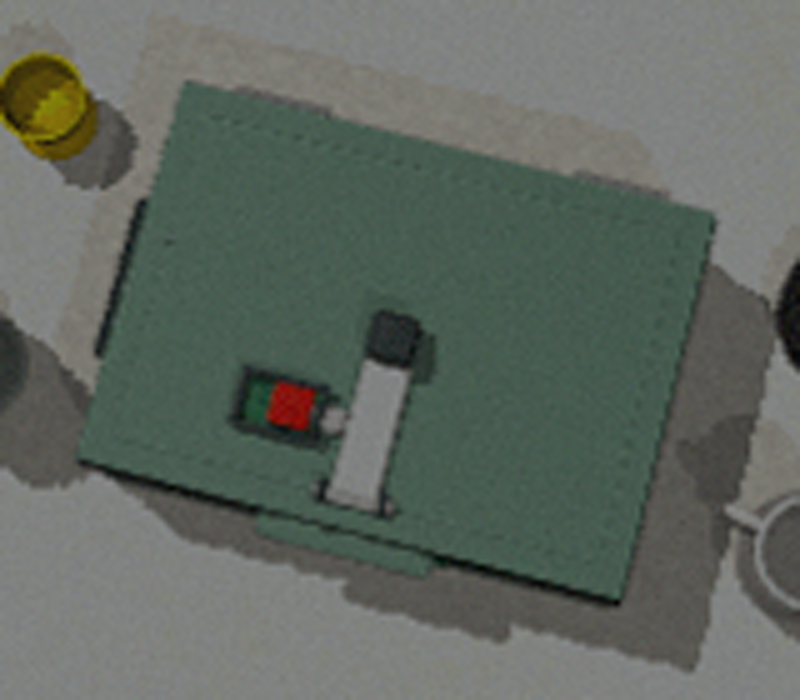

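The wrist picture shows the cap at (293,182), lever at (245,160), grip at (247,234), and closed fingertips at about (278,252). Next I'll fit the box frame precisely.

```bash
python3 - <<'E'
from h import *
s=sense()
def fit(n):
    p=capture(n);C=cloud(p)
    m=masks_of(p,"tab_button")[0]["region"]
    hsv=cv2.cvtColor(p["img"],cv2.COLOR_RGB2HSV)
    red=((hsv[...,0]<8)|(hsv[...,0]>172))&(hsv[...,1]>150)&(hsv[...,2]>70)
    P=C[red&(C[...,2]>.12)&(C[...,2]<.14)&(np.hypot(C[...,0]-.48,C[...,1]-.143)<.03)]
    print(n,"cap z pct",np.percentile(P[:,2],[5,25,50,75,95]).round(4),len(P))
    top=np.median(P[:,2]);P=P[abs(P[:,2]-top)<.004]
    r=cv2.minAreaRect(P[:,:2].astype(np.float32));print("cap",r)
    # lid plane z near the cap
    d=np.hypot(C[...,0]-.48,C[...,1]-.143); L=C[(d>.03)&(d<.07)&(abs(C[...,2]-.106)<.004)]
    print("lid z",np.median(L[:,2]))
    # grip
    g=C[(np.hypot(C[...,0]-.515,C[...,1]-.095)<.03)&(C[...,2]>.12)&(C[...,2]<.14)]
    print("grip",len(g),np.median(g,0),cv2.minAreaRect(g[:,:2].astype(np.float32)))
    return p
fit("wrist");fit("top")
E
```

```text
wrist cap z pct [0.128  0.1291 0.1297 0.1302 0.1309] 654
cap ((0.4802579879760742, 0.14276434481143951), (0.019649969413876534, 0.01954462006688118), 76.23997497558594)
lid z 0.1068955478018559
grip 854 [0.512714   0.09477298 0.12985875] ((0.5141103267669678, 0.09388495981693268), (0.02405541017651558, 0.02301672473549843), 75.92749786376953)Traceback (most recent call last):
  File "<stdin>", line 19, in <module>
  File "<stdin>", line 9, in fit
    return _quantile_unchecked(
        a, q, axis, out, overwrite_input, method, keepdims, weights)
    return _ureduce(a,
                    func=_quantile_ureduce_func,
    ...<5 lines>...
                    overwrite_input=overwrite_input,
                    method=method)
    r = func(a, **kwargs)
    result = _quantile(arr,
                       quantiles=q,
    ...<2 lines>...
                       out=out,
                       weights=wgt)
    slices_having_nans = np.isnan(arr[-1, ...])
                                  ~~~^^^^^^^^^
IndexError: index -1 is out of bounds for axis 0 with size 0
```

Cap top is about 0.128 m (23 mm above the lid, after correcting 2 mm of depth bias), at (0.480,0.143). I'll move above it, then down to about 8 mm clearance.

```bash
python3 -m pendant '[[0,0.017,-0.023,0],[0.03,0.017,-0.023,0],[0.06,0.017,-0.023,0],[0.085,0.017,-0.023,0],[0.1,0.017,-0.023,0],[0.1,0.017,-0.023,0],[0.1,0.017,-0.023,0]]' 0 30
python3 - <<'E'
from h import *
s=sense();print(s['tool_pos'],s['contact_force'])
p=capture("wrist");save(p,"w2.png")
p=capture("scene");save(p,"s2.png",(240,120,380,225),5)
E
```

```text
t: 4.42
tool_pos: [0.4811, 0.1419, 0.1514]
orientation: [0.188, 1.562, -0.188]
contact_force: [-0.4, 0.4, -0.1]
finger_gap: 0.0004
[0.48105848 0.1419323  0.15136976] [-0.42969437  0.35231324 -0.14286718]
```

View pics/w2.png

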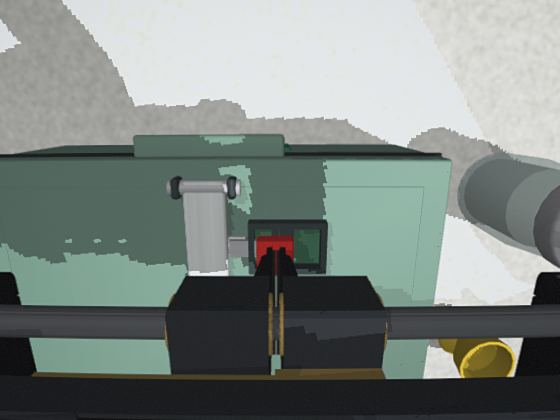

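View pics/s2.png

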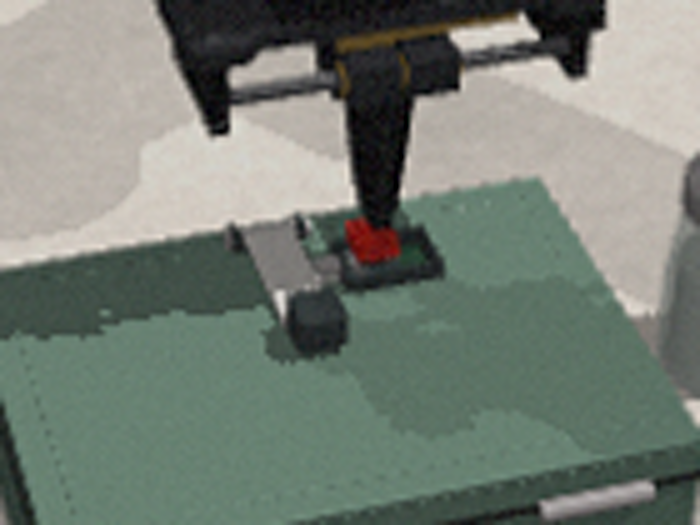

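Fingertips are centred over the cap (wrist image 275,250). Now creeping down.

```bash
python3 -m pendant '[[0.002,0,0,0],[0.004,0,0,0],[0.006,0,0,0],[0.007,0,0,0],[0.007,0,0,0],[0.007,0,0,0]]'; python3 -m pendant '[[0.0005,0,0,0],[0.001,0,0,0],[0.001,0,0,0]]'
```

```text
t: 5.28
tool_pos: [0.4811, 0.1419, 0.1445]
orientation: [0.188, 1.561, -0.188]
contact_force: [-1.0, 0.3, -0.5]
finger_gap: 0.0002
t: 5.65
tool_pos: [0.481, 0.1419, 0.1434]
orientation: [0.188, 1.561, -0.188]
contact_force: [0.2, 0.5, -0.6]
finger_gap: 0.0008
```

```bash
python3 -m pendant '[[0.0005,0,0,0],[0.001,0,0,0],[0.001,0,0,0]]'; python3 -m pendant '[[0.0005,0,0,0],[0.0005,0,0,0]]';python3 -m pendant '[[0.0005,0,0,0],[0.0005,0,0,0]]'
```

```text
t: 6.02
tool_pos: [0.4811, 0.1419, 0.1428]
orientation: [0.189, 1.561, -0.188]
contact_force: [-1.2, -0.6, 5.8]
finger_gap: 0.0007
t: 6.28
tool_pos: [0.4811, 0.142, 0.1427]
orientation: [0.189, 1.56, -0.187]
contact_force: [-1.6, -0.0, 6.2]
finger_gap: 0.0004
t: 6.52
tool_pos: [0.4812, 0.142, 0.1425]
orientation: [0.188, 1.56, -0.187]
contact_force: [-1.4, -1.0, 6.6]
finger_gap: 0.0005
```

```bash
python3 -m pendant '[[0.001,0,0,0],[0.0018,0,0,0],[0.0018,0,0,0]]'
```

```text
t: 6.9
tool_pos: [0.4811, 0.142, 0.1413]
orientation: [0.189, 1.56, -0.187]
contact_force: [-1.8, -0.1, 9.0]
finger_gap: 0.0002
```

```bash
python3 -m pendant '[[0.001,0,0,0],[0.0018,0,0,0],[0.0018,0,0,0]]'
```

```text
t: 7.28
tool_pos: [0.4812, 0.142, 0.1403]
orientation: [0.189, 1.559, -0.187]
contact_force: [-4.0, -0.5, 13.1]
finger_gap: 0.0003
```

```bash
python3 -m pendant '[[0.0009,0.001,0,0],[0.0009,0.002,0,0],[0.0009,0.003,0,0],[0.0009,0.004,0,0],[0.0009,0.004,0,0]]'
```

```text
t: 7.9
tool_pos: [0.4822, 0.146, 0.1403]
orientation: [0.189, 1.558, -0.187]
contact_force: [-3.4, 0.5, 13.7]
finger_gap: 0.0005
```

```bash
python3 - <<'E'
from h import *
p=capture("wrist");save(p,"w3.png",(180,160,380,300),4)
p=capture("scene");save(p,"s3.png",(240,120,380,225),5);print(sense()['contact_force'],sense()['tool_pos'])
E
```

```text
[-4.67320164  1.31637013 12.07864631] [0.48217034 0.14598978 0.1403083 ]
```

View pics/w3.png

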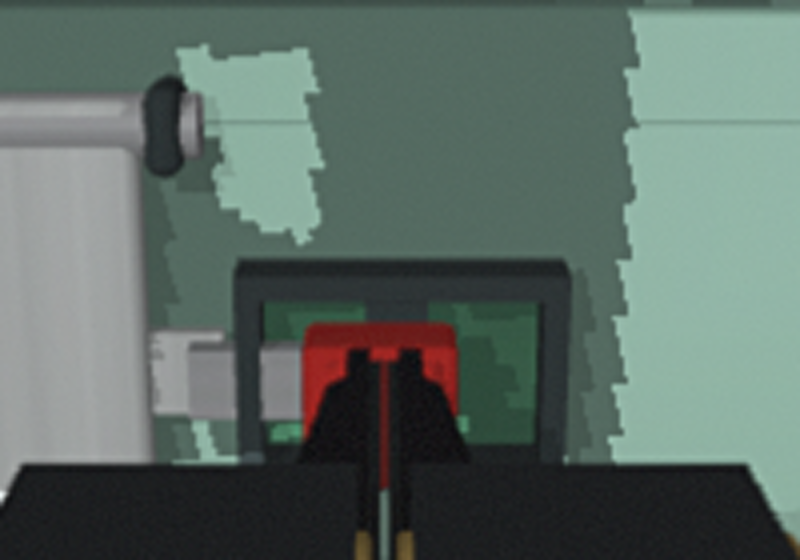

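View pics/s3.png

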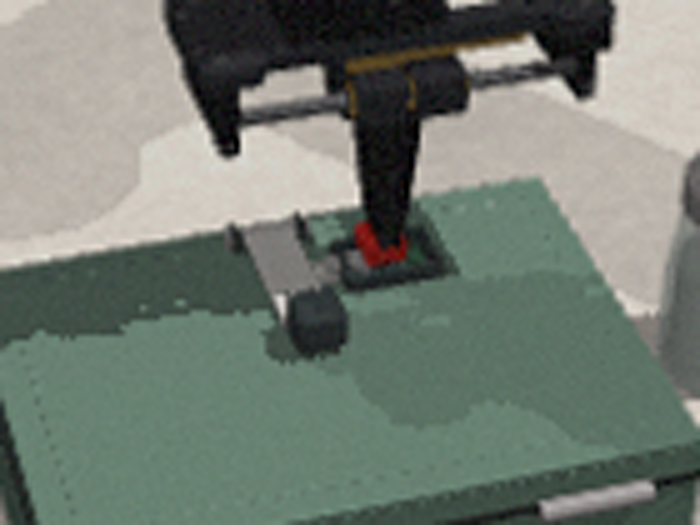

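The cap follows the fingers: it has left the left end of its window, and bolt and ear have moved. I'll keep sliding.

```bash
python3 -m pendant '[[0.0009,0.001,0,0],[0.0009,0.002,0,0],[0.0009,0.003,0,0],[0.0009,0.004,0,0],[0.0009,0.005,0,0],[0.0009,0.006,0,0],[0.0009,0.007,0,0],[0.0009,0.007,0,0]]';  python3 -m pendant '[[0.0009,0.0005,0,0],[0.0009,0.001,0,0],[0.0009,0.001,0,0]]'
```

```text
t: 9.0
tool_pos: [0.4838, 0.1529, 0.1403]
orientation: [0.189, 1.558, -0.186]
contact_force: [-3.7, -1.2, 13.2]
finger_gap: 0.0005
t: 9.38
tool_pos: [0.4841, 0.154, 0.1403]
orientation: [0.189, 1.557, -0.186]
contact_force: [-3.5, 0.5, 13.0]
finger_gap: 0.0004
```

```bash
python3 -m pendant '[[0.0009,0.0005,0,0],[0.0009,0.001,0,0],[0.0009,0.001,0,0]]'; python3 -m pendant '[[0.0009,0.0004,0,0],[0.0009,0.0006,0,0],[0.0009,0.0006,0,0]]'
```

```text
t: 9.75
tool_pos: [0.4843, 0.155, 0.1403]
orientation: [0.189, 1.557, -0.186]
contact_force: [-4.0, -0.2, 13.1]
finger_gap: 0.0002
t: 10.12
tool_pos: [0.4844, 0.1553, 0.1402]
orientation: [0.189, 1.556, -0.186]
contact_force: [-3.5, -3.8, 13.6]
finger_gap: 0.0005
```

The stop was just met (−3.8 N sideways, about 13.7 mm travel). I'll release straight up.

```bash
python3 -m pendant '[[-0.001,0,0,0],[-0.003,0,0,0],[-0.01,0,0,0],[-0.03,0,0,0],[-0.06,0,-0.02,0],[-0.09,0,-0.03,0],[-0.09,0,-0.03,0]]'
python3 - <<'E'
from h import *
s=sense();print(s['tool_pos'],R.from_rotvec(s['orientation']).as_matrix().round(4),s['contact_force'])
p=capture("wrist");save(p,"w4.png");C=cloud(p)
hsv=cv2.cvtColor(p["img"],cv2.COLOR_RGB2HSV)
red=((hsv[...,0]<8)|(hsv[...,0]>172))&(hsv[...,1]>150)&(hsv[...,2]>70)
P=C[red&(C[...,2]>.12)&(C[...,2]<.14)]
print("cap",np.median(P[:,2]),cv2.minAreaRect(P[:,:2].astype(np.float32)))
g=C[(np.hypot(C[...,0]-.515,C[...,1]-.095)<.03)&(C[...,2]>.12)&(C[...,2]<.14)]
print("grip",len(g),np.median(g[:,2]),cv2.minAreaRect(g[:,:2].astype(np.float32)))
E
```

```text
t: 11.0
tool_pos: [0.4549, 0.1627, 0.232]
orientation: [0.189, 1.553, -0.185]
contact_force: [0.4, -0.2, -1.0]
finger_gap: 0.0006
[0.45489193 0.16271113 0.23199274] [[ 0.0103  0.2362  0.9717]
 [ 0.0018  0.9717 -0.2362]
 [-0.9999  0.0042  0.0096]] [ 0.43317604 -0.18437706 -1.04742589]
cap 0.1291292219469763 ((0.47935420274734497, 0.1566356122493744), (0.01975139044225216, 0.012179533950984478), 78.15023803710938)
grip 0 nan ((0.0, 0.0), (0.0, 0.0), 0.0)
  return _methods._mean(a, axis=axis, dtype=dtype,
  ret = ret.dtype.type(ret / rcount)
```

View pics/w4.png

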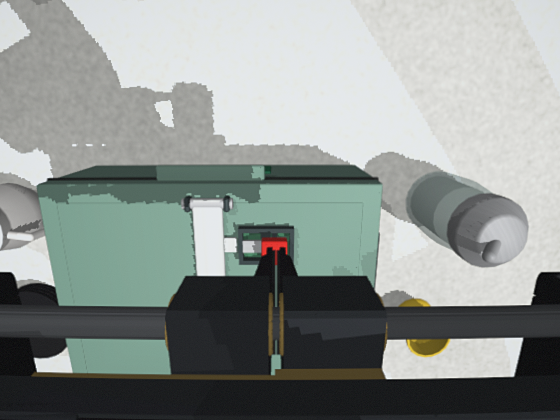

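```bash
python3 -m pendant '[[0,-0.03,0.04,0],[0,-0.052,0.074,0],[0,-0.052,0.074,0],[0,-0.052,0.074,0],[0,-0.052,0.074,0]]' 0.055
python3 - <<'E'
from h import *
s=sense();print(s['tool_pos'],s['contact_force'])
p=capture("wrist");save(p,"w5.png");C=cloud(p)
hsv=cv2.cvtColor(p["img"],cv2.COLOR_RGB2HSV)
red=((hsv[...,0]<8)|(hsv[...,0]>172))&(hsv[...,1]>150)&(hsv[...,2]>70)
P=C[red&(C[...,2]>.12)&(C[...,2]<.14)]
print("cap",np.median(P[:,2]),cv2.minAreaRect(P[:,:2].astype(np.float32)))
g=C[(np.hypot(C[...,0]-.515,C[...,1]-.095)<.03)&(C[...,2]>.12)&(C[...,2]<.14)]
if len(g):print("grip",len(g),np.median(g[:,2]),cv2.minAreaRect(g[:,:2].astype(np.float32)))
E
```

```text
t: 11.68
tool_pos: [0.5138, 0.0951, 0.2308]
orientation: [0.188, 1.555, -0.185]
contact_force: [-0.2, -0.3, 1.0]
finger_gap: 0.0449
[0.51379724 0.09512144 0.23080141] [-0.21203799 -0.3257757   0.98122891]
cap 0.12973627328856818 ((0.48374778032302856, 0.15571069717407227), (0.020045528188347816, 0.02039847895503044), 76.41271209716797)
grip 989 0.12993938913782582 ((0.5141726732254028, 0.09407408535480499), (0.023535527288913727, 0.02279955893754959), 76.32755279541016)
```

View pics/w5.png

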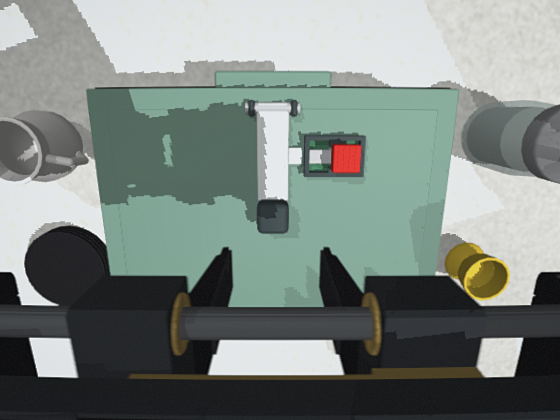

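Cap moved 13.4 mm and is at the right end of its window (347,159), with the bolt retracted. The grip block at (273,216) lies between the fingers. Descending around it.

```bash
python3 -m pendant '[[0.03,0,0,0],[0.06,0,0,0],[0.085,0,0,0],[0.1,0,0,0],[0.108,0,0,0],[0.108,0,0,0],[0.108,0,0,0]]' 0.055
python3 - <<'E'
from h import *
s=sense();print(s['tool_pos'],s['contact_force'],R.from_rotvec(s['orientation']).as_matrix().round(4))
p=capture("scene");save(p,"s6.png",(240,120,380,225),5)
E
```

```text
t: 12.6
tool_pos: [0.5151, 0.0954, 0.1237]
orientation: [0.188, 1.554, -0.184]
contact_force: [0.5, 0.2, 0.0]
finger_gap: 0.055
[0.51507626 0.0953662  0.12366803] [0.50746436 0.2053401  0.01504868] [[ 0.0093  0.2354  0.9719]
 [ 0.0015  0.9719 -0.2354]
 [-1.      0.0037  0.0087]]
```

View pics/s6.png

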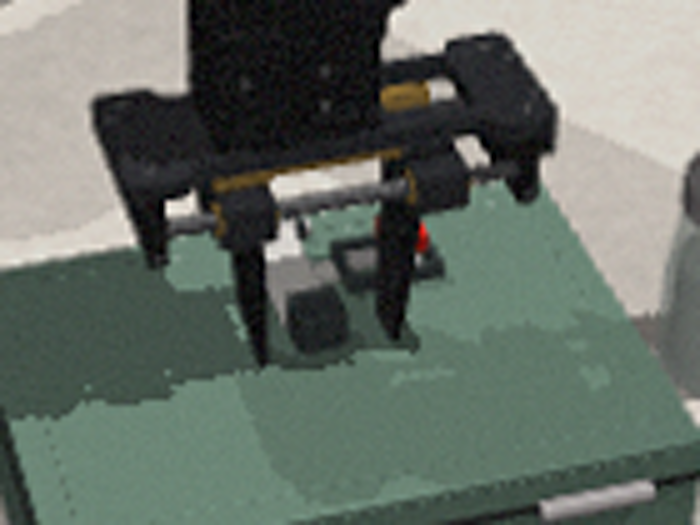

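The fingers straddle the block, so I'll close.

```bash
python3 -m pendant '[[0.001,0,0,0],[0.001,0,0,0],[0.001,0,0,0],[0.001,0,0,0],[0.001,0,0,0],[0.001,0,0,0]]' 0.01 25
python3 - <<'E'
from h import *
s=sense();print(s['tool_pos'],s['contact_force'])
# arc for lever: grasp point rel. to pivot
import numpy as np
th=0; pz=.109
c=np.array([.5145,.0945]);ux=np.array([.972,-.236])
px=-.080
r0=np.array([.080,s['tool_pos'][2]+.005-pz])
for a in np.arange(0.1,1.21,.1):
    r=np.array([r0[0]*np.cos(a)-r0[1]*np.sin(a),r0[0]*np.sin(a)+r0[1]*np.cos(a)])
    print(round(a,2),(-(r-r0)[1]).round(4),((r-r0)[0]).round(4))
E
```

```text
t: 13.4
tool_pos: [0.5147, 0.0935, 0.1227]
orientation: [0.186, 1.555, -0.186]
contact_force: [-2.8, -17.6, 2.3]
finger_gap: 0.0238
[0.51470231 0.09353447 0.12266981] [ -2.79684306 -17.56692561   2.26300961]
0.1 -0.0079 -0.0023
0.2 -0.0155 -0.0053
0.3 -0.0228 -0.0091
0.4 -0.0297 -0.0136
0.5 -0.0361 -0.0187
0.6 -0.0419 -0.0245
0.7 -0.0471 -0.0308
0.8 -0.0517 -0.0377
0.9 -0.0556 -0.0449
1.0 -0.0587 -0.0525
1.1 -0.0611 -0.0604
1.2 -0.0627 -0.0684
```

```bash
python3 -m pendant '[[0,-0.0003,0,0],[0,-0.0003,0,0]]'; python3 -m pendant '[[-0.004,0,-0.001,0],[-0.008,0,-0.0023,0],[-0.008,0,-0.0023,0]]'
```

```text
t: 13.65
tool_pos: [0.5146, 0.093, 0.1227]
orientation: [0.186, 1.555, -0.186]
contact_force: [-1.0, -4.1, 1.6]
finger_gap: 0.0239
t: 14.02
tool_pos: [0.5121, 0.0935, 0.131]
orientation: [0.185, 1.555, -0.186]
contact_force: [-1.5, -2.8, -1.8]
finger_gap: 0.0237
```

```bash
python3 -m pendant '[[-0.0076,0,-0.003,0],[-0.0149,0,-0.0068,0],[-0.0218,0,-0.0113,0],[-0.0282,0,-0.0164,0],[-0.034,0,-0.0222,0],[-0.034,0,-0.0222,0]]'
python3 - <<'E'
from h import *
s=sense();print(s['tool_pos'],s['contact_force'])
p=capture("scene");save(p,"s7.png",(240,100,380,225),5)
E
```

```text
t: 14.78
tool_pos: [0.49, 0.0989, 0.1657]
orientation: [0.185, 1.554, -0.186]
contact_force: [0.3, -4.5, 2.2]
finger_gap: 0.0236
[0.49003807 0.09893458 0.16571255] [ 0.3090834  -4.5411074   2.24543941]
```

View pics/s7.png

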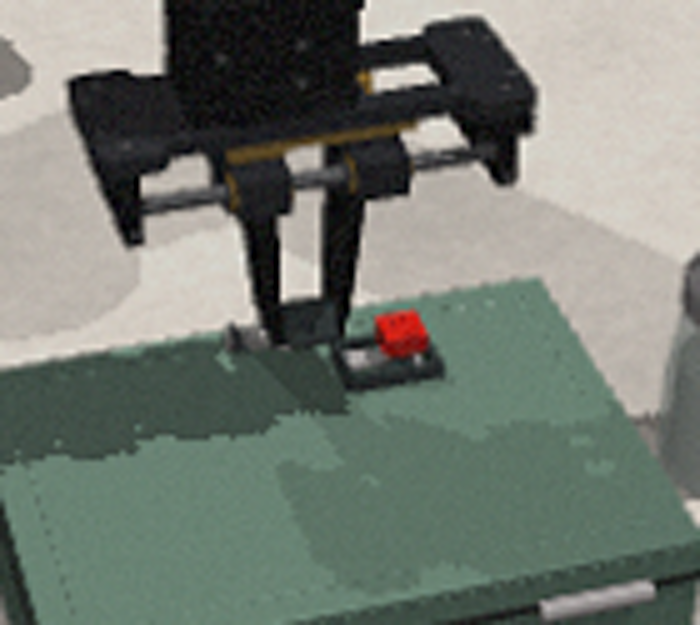

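The lever is up about 0.6 rad and held in the fingers. Next I'll raise it close to its stop.

```bash
python3 -m pendant '[[-0.0052,0,-0.0063,0],[-0.0098,0,-0.0132,0],[-0.0137,0,-0.0204,0],[-0.0168,0,-0.028,0],[-0.0192,0,-0.0359,0],[-0.02,0,-0.040,0],[-0.02,0,-0.040,0]]'
python3 - <<'E'
from h import *
s=sense();print(s['tool_pos'],s['contact_force'])
p=capture("scene");save(p,"s8.png",(240,80,380,225),5)
# lid arc: grasp rel hinge
h=np.array([.1,.085]);c=np.array([.520,.0935]);ux=np.array([.972,-.236])
g=np.array([(s['tool_pos'][:2]-c)@ux,s['tool_pos'][2]+.005]);print("grasp box xz",g)
r0=g-h
for a in np.arange(0.1,1.41,.1):
    r=np.array([r0[0]*np.cos(a)+r0[1]*np.sin(a),-r0[0]*np.sin(a)+r0[1]*np.cos(a)])
    print(round(a,2),(-(r-r0)[1]).round(4),((r-r0)[0]).round(4))
E
```

```text
t: 15.7
tool_pos: [0.4524, 0.1082, 0.1863]
orientation: [0.185, 1.55, -0.185]
contact_force: [2.2, -6.6, 9.6]
finger_gap: 0.0235
[0.45239303 0.10816123 0.18634371] [ 2.18986504 -6.64978266  9.64886287]
grasp box xz [-0.06917402  0.19134371]
0.1 -0.0164 0.0115
0.2 -0.0315 0.0245
0.3 -0.0452 0.039
0.4 -0.0575 0.0548
0.5 -0.0681 0.0717
0.6 -0.0769 0.0896
0.7 -0.084 0.1083
0.8 -0.0891 0.1276
0.9 -0.0923 0.1473
1.0 -0.0935 0.1673
1.1 -0.0927 0.1872
1.2 -0.0899 0.207
1.3 -0.0851 0.2264
1.4 -0.0784 0.2452
```

View pics/s8.png

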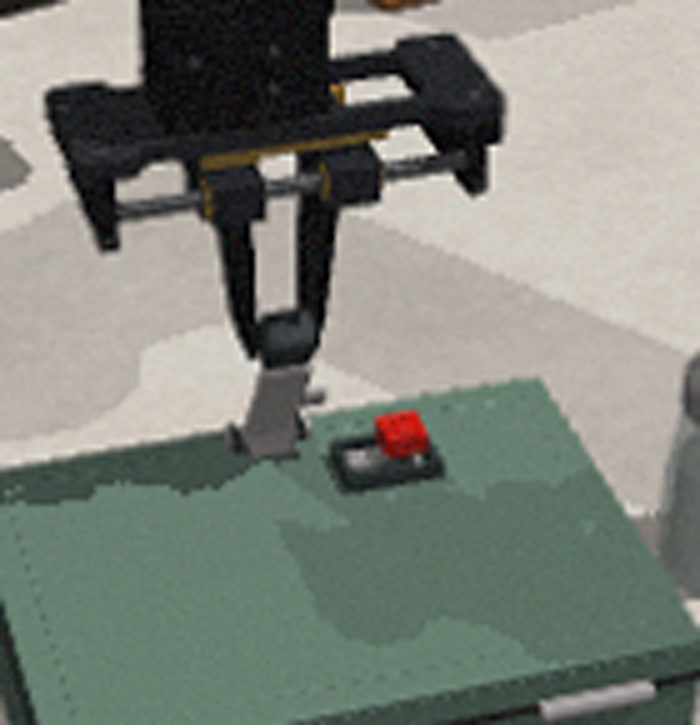

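The lever stands at its stop. Now the lid arc, in segments.

```bash
python3 -m pendant '[[-0.008,-0.0005,0.0055,0],[-0.0164,-0.0005,0.0115,0],[-0.024,-0.0005,0.018,0],[-0.0315,-0.0005,0.0245,0],[-0.0315,-0.0005,0.0245,0]]' 0.01 30
python3 - <<'E'
from h import *
s=sense();print(s['tool_pos'],s['contact_force'])
p=capture("scene");save(p,"s9.png",(200,50,400,250),4)
E
```

```text
t: 16.38
tool_pos: [0.4764, 0.102, 0.219]
orientation: [0.186, 1.549, -0.185]
contact_force: [-3.3, 2.2, 3.1]
finger_gap: 0.0234
[0.47638914 0.10196241 0.21898765] [-3.30532994  2.1879658   3.10658923]
```

View pics/s9.png

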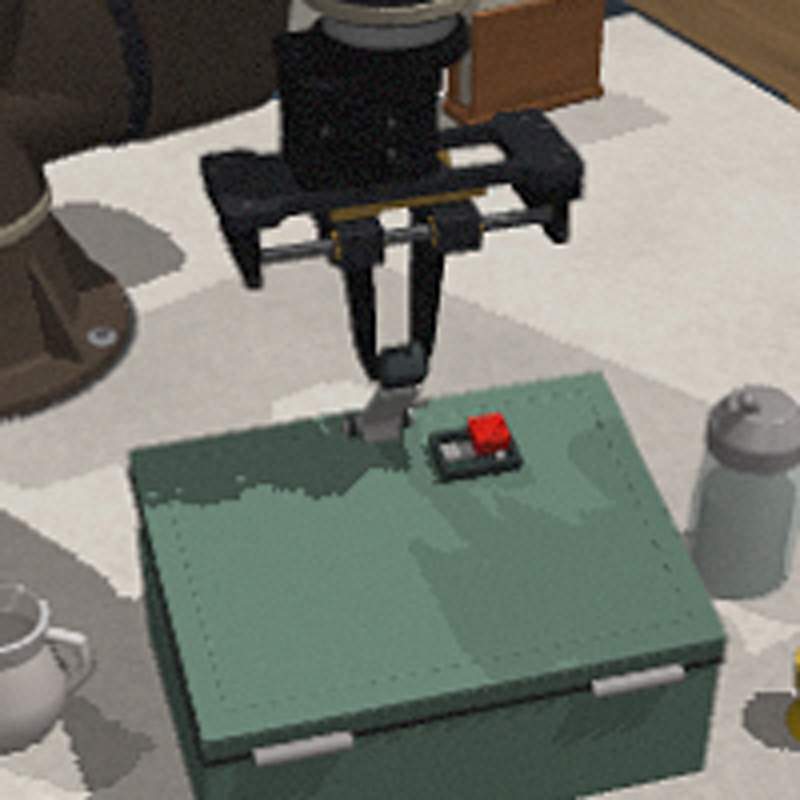

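The lid is rising with the lever and the cap stays put. Continuing.

```bash
python3 -m pendant '[[-0.007,0,0.007,0],[-0.0137,0,0.0145,0],[-0.020,0,0.0223,0],[-0.026,0,0.0303,0],[-0.0315,0,0.0386,0],[-0.0366,0,0.0472,0],[-0.0413,0,0.0561,0],[-0.0454,0,0.0651,0],[-0.0454,0,0.0651,0]]'
python3 - <<'E'
from h import *
s=sense();print(s['tool_pos'],s['contact_force'])
p=capture("scene");save(p,"s10.png",(200,50,400,250),4)
h=np.array([.1,.085]);c=np.array([.520,.0935]);ux=np.array([.972,-.236])
g=np.array([(s['tool_pos'][:2]-c)@ux,s['tool_pos'][2]+.005]);print("grasp box xz",g)
r0=g-h;print(np.hypot(*r0),np.degrees(np.arctan2(r0[1],-r0[0])))
for a in np.arange(0.1,.81,.1):
    r=np.array([r0[0]*np.cos(a)+r0[1]*np.sin(a),-r0[0]*np.sin(a)+r0[1]*np.cos(a)])
    print(round(a,2),(-(r-r0)[1]).round(4),((r-r0)[0]).round(4))
E
```

```text
t: 17.55
tool_pos: [0.5402, 0.0864, 0.2659]
orientation: [0.186, 1.546, -0.185]
contact_force: [-0.5, 0.4, 0.2]
finger_gap: 0.0235
[0.54021127 0.0864398  0.26588511] [-0.54631543  0.42708315  0.16897143]
grasp box xz [0.02131156 0.27088511]
0.2018542685107277 67.0562049106973
0.1 -0.0069 0.019
0.2 -0.0119 0.0385
0.3 -0.015 0.0584
0.4 -0.016 0.0786
0.5 -0.015 0.0988
0.6 -0.012 0.1187
0.7 -0.007 0.1383
0.8 -0.0001 0.1572
```

View pics/s10.png

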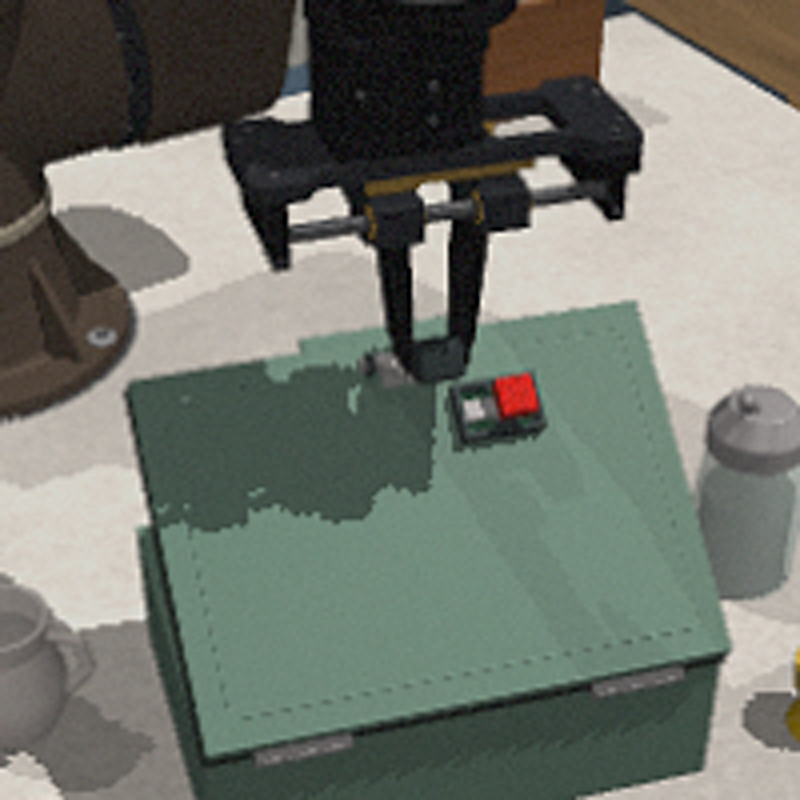

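Lid is at about 0.6 rad with low forces. Going on to about 1.3 rad.

```bash
python3 -m pendant '[[-0.0036,0,0.0095,0],[-0.0069,0,0.019,0],[-0.0096,0,0.0287,0],[-0.0119,0,0.0385,0],[-0.0137,0,0.0484,0],[-0.015,0,0.0584,0],[-0.0157,0,0.0685,0],[-0.016,0,0.0786,0],[-0.0157,0,0.0887,0],[-0.015,0,0.0988,0],[-0.015,0,0.0988,0]]'
python3 - <<'E'
from h import *
s=sense();print(s['tool_pos'],s['contact_force'])
p=capture("scene");save(p,"s11.png",(200,50,400,250),4)
h=np.array([.1,.085]);c=np.array([.520,.0935]);ux=np.array([.972,-.236])
g=np.array([(s['tool_pos'][:2]-c)@ux,s['tool_pos'][2]+.005]);print("grasp box xz",g)
r0=g-h;print(np.hypot(*r0),np.degrees(np.arctan2(r0[1],-r0[0])))
for a in np.arange(0.1,.61,.1):
    r=np.array([r0[0]*np.cos(a)+r0[1]*np.sin(a),-r0[0]*np.sin(a)+r0[1]*np.cos(a)])
    print(round(a,2),(-(r-r0)[1]).round(4),((r-r0)[0]).round(4))
E
```

```text
t: 18.98
tool_pos: [0.6365, 0.063, 0.2828]
orientation: [0.186, 1.544, -0.186]
contact_force: [1.3, 0.5, 1.1]
finger_gap: 0.024
[0.63648437 0.06304788 0.28275389] [1.29795828 0.5446112  1.06905715]
grasp box xz [0.12040951 0.28775389]
0.20377852909664876 95.74811621859686
0.1 0.0031 0.0201
0.2 0.0081 0.0399
0.3 0.0151 0.059
0.4 0.024 0.0773
0.5 0.0346 0.0947
0.6 0.0469 0.1109
```

View pics/s11.png

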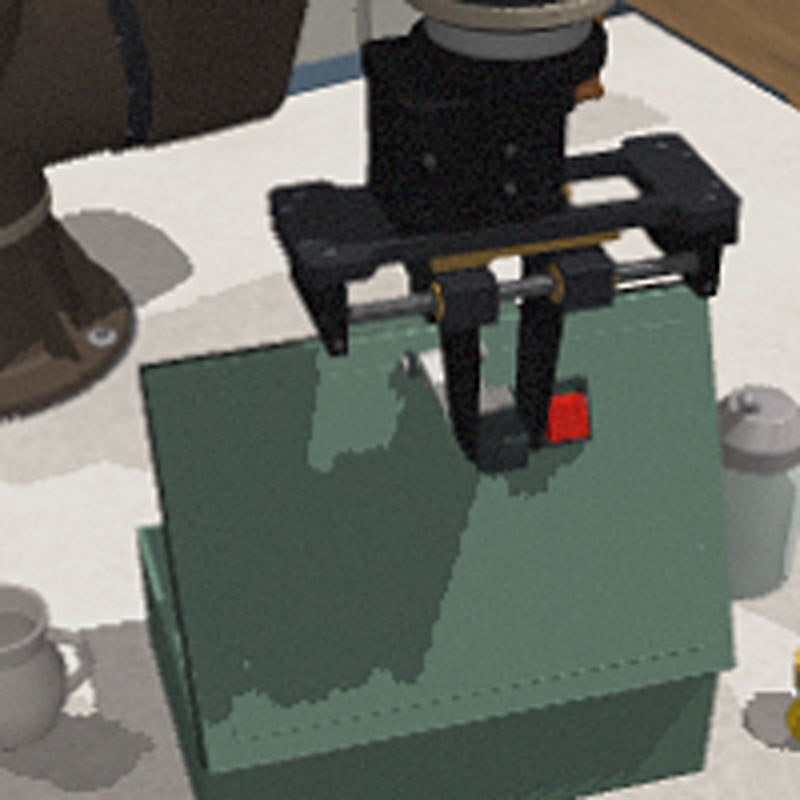

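```bash
python3 -m pendant '[[0.0014,0,0.01,0],[0.0031,0,0.0201,0],[0.0054,0,0.03,0],[0.0081,0,0.0399,0],[0.0114,0,0.0495,0],[0.0114,0,0.0495,0],[0.0114,0,0.0495,0]]'
python3 - <<'E'
from h import *
s=sense();print(s['tool_pos'],s['contact_force'])
p=capture("scene");save(p,"s12.png",(200,50,400,250),4);C=cloud(p)
h=np.array([.1,.085]);c=np.array([.520,.0935]);ux=np.array([.972,-.236]);uy=np.array([.236,.972])
X=(C[...,:2]-c)@ux;Y=(C[...,:2]-c)@uy;Z=C[...,2]
# lid surface on the right/left clear of fingers
k=(abs(Y+.10)<.03)&(Z>.12)&(Z<.32)&(X>-.02)&(X<.16)
pf=np.polyfit(Z[k],X[k],1);print(k.sum(),"lid angle deg",90+np.degrees(np.arctan(pf[0])) if pf[0]>0 else np.degrees(np.arctan2(1,-pf[0])),np.std(X[k]-np.polyval(pf,Z[k])))
E
```

```text
t: 19.9
tool_pos: [0.6852, 0.0512, 0.2726]
orientation: [0.185, 1.542, -0.186]
contact_force: [1.8, -0.7, -1.1]
finger_gap: 0.0239
[0.68520224 0.05122255 0.27264885] [ 1.775134   -0.65720138 -1.09100226]
2777 lid angle deg 77.52365058693351 0.0035395738301411696
```

View pics/s12.png

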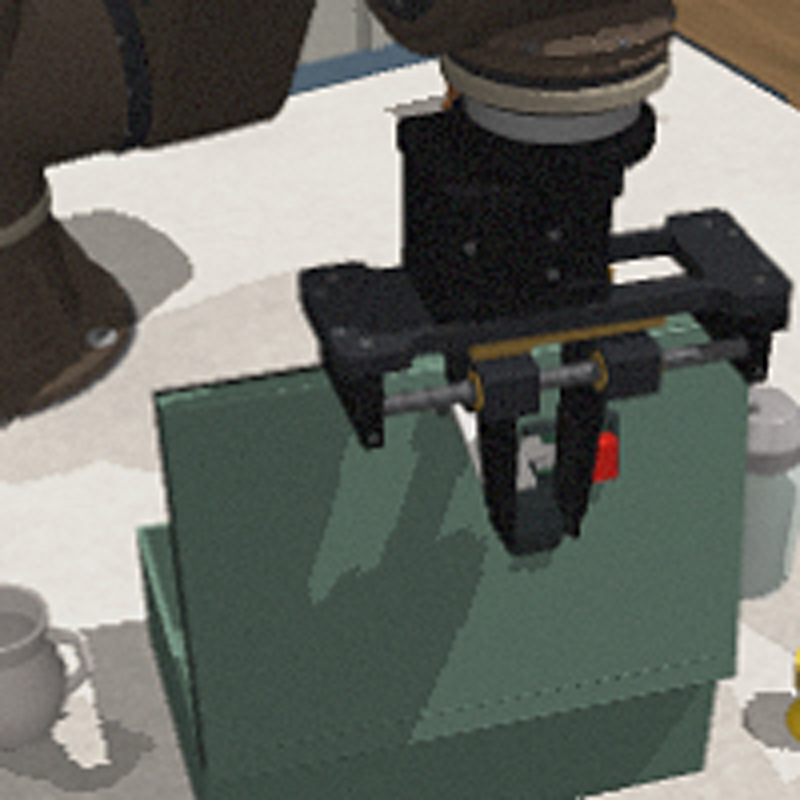

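The lid is 77.5° up with forces near zero. I'll open the fingers a little and withdraw upward and to the rear.

```bash
python3 -m pendant '[[0,0,0,0],[0,0,0,0],[0,0,0,0],[0,0,0,0],[0,0,0.008,0],[-0.01,0,0.02,0],[-0.03,0,0.04,0],[-0.06,0,0.06,0],[-0.1,0,0.07,0],[-0.14,0,0.07,0],[-0.18,0,0.07,0],[-0.18,0,0.07,0],[-0.18,0,0.07,0]]' 0.042
python3 - <<'E'
from h import *
s=sense();print(s['tool_pos'],s['contact_force'],s['finger_gap'])
c=np.array([.520,.0935]);ux=np.array([.972,-.236]);uy=np.array([.236,.972])
for i in range(2):
    p=capture("scene");C=cloud(p)
    X=(C[...,:2]-c)@ux;Y=(C[...,:2]-c)@uy;Z=C[...,2]
    k=(abs(Y+.10)<.03)&(Z>.12)&(Z<.27)&(X>-.02)&(X<.16)
    pf=np.polyfit(Z[k],X[k],1);print(k.sum(),np.degrees(np.arctan2(1,-pf[0])))
    hsv=cv2.cvtColor(p["img"],cv2.COLOR_RGB2HSV)
    red=((hsv[...,0]<8)|(hsv[...,0]>172))&(hsv[...,1]>150)&(hsv[...,2]>70)&(Z>.2)&(Z<.3)&(abs(X)<.15)&(abs(Y)<.1)
    print("cap Y",np.median(Y[red]),Y[red].min(),Y[red].max())
    for t in ["creamer","egg_cup","sugar_shaker","coasters"]:
        m=masks_of(p,t)
        if m: print(t,m[0]["conf"],np.round(m[0]["uv"]))
save(p,"s13.png")
E
```

```text
t: 21.58
tool_pos: [0.7495, 0.0352, 0.453]
orientation: [0.185, 1.543, -0.186]
contact_force: [1.0, 0.4, 0.2]
finger_gap: 0.0424
[0.74952448 0.03520727 0.45303346] [1.04833018 0.37353858 0.24068783] 0.04239036137883122
2292 78.89820968776726
cap Y 0.04842709731553865 0.040233061734250654 0.05940739123558579
creamer 0.97 [202. 216.]
egg_cup 0.58 [407. 223.]
sugar_shaker 0.89 [392. 172.]
coasters 0.65 [208. 269.]
2296 78.90728419312742
cap Y 0.04850350783036072 0.04027653764121288 0.06819665847977975
creamer 0.82 [200. 215.]
egg_cup 0.92 [409. 220.]
sugar_shaker 0.94 [393. 169.]
coasters 0.94 [209. 268.]
```

View pics/s13.png

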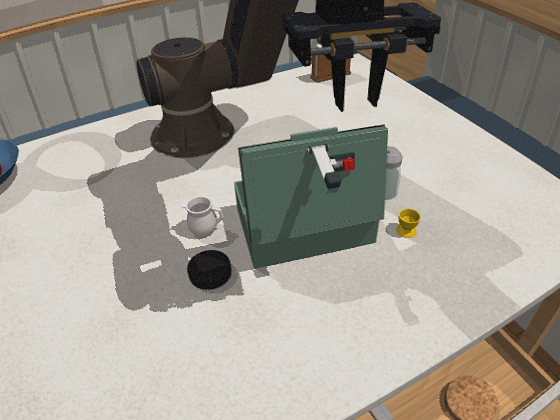

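The picture shows the lid standing open (centre 313,190), the cap at (348,164) at the far end of its slot, the gripper clear, and the bystanders in place.

```bash
python3 -c "
from workcell import *
print(finish_job(), sense()['t'])"
```

```text
the job is handed in; nothing more can be done
the job is handed in; nothing more can be done
```

The medicine box is open and I handed the job in at about 22 s of the 69 s allowed. No verdict is reported, so the results below are my own checks.

- **Safety tab:** I pressed it with about 13 to 14 N and slid it until it touched the stop. The largest total force I read was about 14.6 N, well under the 22 N crack limit. The wrist camera measured 13.4 mm of cap travel after I let go (over 12.5 mm needed).
- **Latch and lid:** I gripped the lever's block, turned it up to about its stop, and raised the lid with it. I then let go and backed the gripper away.
- **Last checks:** The lid stands at about 79° in two pictures, and the wrist force is near zero. The bystanders appear within a few pixels of where they started.
- **What disagreed:** The last scene picture, which sees the cap at an angle, put it about 3 mm less far out than the wrist camera did. I trusted the wrist reading, because it agreed with the force rise at the stop and with the cap sitting at the end of its slot.
- **Side force:** When the gripper first closed on the block it was about 2 mm off centre, giving a brief sideways push of about 18 N. I relieved it before lifting.

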